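Centre the narrow-footed jar on the weighing stand

ROBOT

A 6-joint arm with a two-finger parallel gripper is mounted at the origin on the work surface. World frame = base frame: x ahead of the robot, y to its left, z up, the work surface at z = 0. Lengths are in m, angles in rad, forces in N, time in s.
With the tool pointing down it reaches from about 0.4 to 0.825 m from the base axis. Payload 7 kg.
Tool frame: the origin (TCP) lies between the finger pads; the fingertips stand 17 mm ahead of it and the grasp point (between the pads) lies 2 mm behind it; x points along the fingers, z is the direction in which the jaws open and shut, and the axes are right-handed (so a half turn about x gives the same grasp; the last joint's range is limited). The gripper opens to 88 mm and grips with 3 to 60 N. Pads are 19 mm wide; open, the fingers measure 130 mm over their backs; the gripper's body (78 mm by 193 mm) begins 47 mm behind the grasp point.
Start: joints at [1.514, 0.359, 0.012, 0, -1.224, -0.288], TCP at [0.228, 0.635, 0.244] pointing down, gripper open.
Joint ranges: [-3.07, 3.07], [-1.43, 2.12], [-1.02, 1.25], [-3.03, 1.67], [-3.05, -0], [-3.03, 3.03]. Speed limits (rad/s): [2.39, 2.39, 3.01, 3.14, 3.14, 3.14].

INTERFACE

Orientations are given as [roll, pitch, yaw] about the fixed x, y, z axes, in that order (R = Rz(yaw) Ry(pitch) Rx(roll)).
In Python, from station import * gives the robot as it stands.
- The arm moves only by the tool step_arm, never from a script. Its argument "deltas" is a list of rows, each a list of 5 numbers: the shift along the tool's x, y, z in cm, then the turn about the tool's x in degrees, then the closure, from 0 (fully open) to 1 (shut). In form: [[dx, dy, dz, roll, fingers], ...]. A call has exactly 10 rows; each row is the pose to reach, as a shift and turn from the pose commanded when the call began, along the tool's axes at that moment; what a row does not reach only later rows make up. A row lasts 1/12 s, in which the tool goes at most 41.7 mm and 7.16 degrees, less where a joint would pass 70% of its speed; a pose out of reach is approached as far as the arm can. A call with a gripper value outside its range is refused whole. The fingers move at their own pace and stop on an object; "squeeze" is the grip in N (left out, the last holds). Time passes only in rows, so rows that repeat a pose let the fingers close, or fill a call up. It gives the time, the measured TCP pose, the force and the opening at its end, in the units of the state.
- get_state(): the state, without advancing time (a new reading comes with each control period).
- grab_frame(name): name is "side" or "top"; returns a dict with "pixels" (384x512x3 uint8, red, green, blue), "range_z" (384x512 float32, m along the optical axis (not along the pixel's ray), 0 where there is no reading), "fx", "fy", "cx", "cy" (pixels), "view" (4x4, takes a point from world to camera coordinates). Camera axes: x right, y down, z forward; pixel columns grow to the right and rows downward; lengths in m; the calibration is good to about 2 mm. A picture is of the moment at which its call begins.
- job_done(): hands the job in, once; it reports no verdict.
Trained networks look in the newest picture that a camera, given by its name, has taken for a name from the list of things; names that differ only in an ending like _2 or _b are one class to them, and where a whole thing is asked for, a point or a joint stands for the part that bears it (a point fixed in the world has none). Each returns a list of dicts, best first, with "conf" (0 to 1); they miss things now and then, are a little off and sometimes report something else, mostly with a low value. They report only what shows in the picture. A call takes as long as a camera call. They do not tell look-alikes from the thing itself.
- boxes_of(thing, camera): "extent" ([left, top, right, bottom] in pixels, round what is visible of it).
- masks_of(thing, camera): "mask" (384x512 bool, what is visible of it) and "extent" ([left, top, right, bottom] in pixels, round what is visible of it).
The state is a dict: "t": time; "q": joint angles; "qd": joint speeds; "joint_efforts": joint torques, N m; "eef_pos": TCP position; "ee_rot": TCP orientation; "force": force on the tool from outside, world axes, zero at the start; "moment": the same for the moment, N m; "width": finger opening in m.
Only numpy, scipy, OpenCV 4.12 (cv2) and the standard library are available. Lean on these libraries where they do the work, as an engineer would, in place of code of your own. Each camera call takes 0.05 s, during which the arm holds its last target.

TASK

The lidded ceramic jar stands off-centre on the small round weighing stand, which only reads true when the jar is in the middle. Without gripping or lifting anything, nudge the jar with light pushes of a fingertip against its ceramic side until it stands upright in the middle of the stand, within about 5 mm, then draw the hand clear. Do not tip the jar or knock it off, do not touch its loose bamboo lid, and leave everything else on the shelf as it is.

Things in the scene. Friction and masses are not known exactly. Their poses are not given: they have to be found in the camera images.
- jar: squat white ceramic jar, 0.35 kg (+-25 percent), loose on the stand's pan. Widest, 96 mm diameter, 21 to 26 mm above its underside (an upright finger beside it touches there), tapering to a narrow foot 44 mm in diameter and a rim 70 mm in diameter 56 mm up. Pushed at its widest it slides; higher or harder, it rocks. Origin: centre of its underside, z up its axis.
- lid: round bamboo disc, 74 mm diameter, 7 mm thick, resting loose on the jar's rim, a plug under it in the mouth with about 3 mm play; its top is 63 mm above the jar's underside. Not to be touched. Origin: centre of the disc's underside, at the height of the jar's rim, z up.
- stand: weighing stand, bolted down: round black housing 128 mm in diameter, 24 mm high; on it a thin neck and a round dark steel pan 84 mm in diameter, flat top 44 mm above the shelf, all concentric. The jar's belly overhangs the pan even when centred; the jar starts 14 to 20 mm off-centre, any direction. Origin: on the axis, at the shelf surface (z = 0), z up.
- scoop: bystander: grey plastic scoop standing upright on the shelf, cup 56 mm diameter at the rim and 42 mm high, flat handle reaching 120 mm from the cup's axis along its own -y. Origin: centre of the cup's underside.
- plug_a: bystander: round dark silicone drain plug, 48 mm diameter, 26 mm high with its stub. Origin: centre of its underside.
- plug_b: bystander: a second drain plug, the same as plug_a.
- caddy: bystander: white plastic caddy fixed to the shelf, 140 (its x) by 110 (its y) by 85 mm high, its closed flap 5 mm thick on top with a knob reaching about 130 mm above the shelf. Origin: centre of its underside.
- flap (a joint): hinge of the caddy's flap, rad: 0 is closed, growing as it opens; it starts closed and stays closed.
Mind the look-alikes: they are no part of the job. What is shaped like the jar but green or red is not meant.

How it is judged:
At the end, for the whole second after the job is handed in: The jar stands upright (within 0.05 rad) and still on the pan, its axis within 6 mm of the stand's axis, with the lid still seated on it (within 6 mm of the jar's axis and level), and the caddy's flap shut (horizontal distance between jar and stand below 0.006 m and angle between jar's own z axis and vertical below 0.05 rad and z of jar in the frame of stand between 0.041 and 0.047 m and horizontal distance between lid and jar below 0.006 m and angle between lid's own z axis and vertical below 0.06 rad and value of joint flap below 0.05 rad and linear speed of each of jar, lid below 0.01 m/s and angular speed of jar below 0.1 rad/s); the robot touches nothing.
It fails at once if the jar is lifted or carried (underside more than 8 mm above the pan) (z of jar in the frame of stand above 0.052 m).
It fails at once if the jar is knocked off the stand (underside more than 8 mm below the pan's top) or tipped (more than 0.3 rad) (z of jar in the frame of stand below 0.036 m or angle between jar's own z axis and vertical above 0.3 rad).
It fails at once if the jar is pushed or squeezed hard (more than 15 N) (contact force between any of the fingers, the arm and jar above 15 N).
It fails at once if the lid is touched, or comes off its seat (more than 10 mm off the jar's axis) (contact force between any of the fingers, the arm and lid above 0.3 N or horizontal distance between lid and jar above 0.01 m).
It fails at once if a bystander is moved (more than 15 mm) or the flap opened (distance of any of scoop, plug_a, plug_b from where it was at the start of the episode above 0.015 m or value of joint flap above 0.15 rad).
It also fails if it takes over 58 s, if anything falls off the work surface, if the arm or the gripper's body presses on something with over 40 N, if the wrist force passes 120 N, or if a joint passes its speed limit or range.

## Working session

There is one attempt and no reset: what is moved stays moved. The work goes in short steps, Python scripts to look and compute and a tool call to move; the robot and the scene stay as the last step left them, time stands still between calls to the robot, and variables do not carry over. Pictures are saved under pics/ and viewed, and the job is handed in when it is done.

Besides the shell and the picture viewer there is one more tool, called after ">>>" as name([rows], argument=value, ...), one row to a line, values as JSON. step_arm: Moves the arm, as the interface text tells. Its arguments: {"type":"object","properties":{"deltas":{"type":"array"},"squeeze":{"type":"number"}},"required":["deltas"]}

```bash
mkdir -p pics; ls
python3 - <<'E'
from station import *
import cv2, numpy as np
s=get_state(); print(s)
for n in ("side","top"):
    f=grab_frame(n); cv2.imwrite(f"pics/{n}0.png",cv2.cvtColor(f["pixels"],cv2.COLOR_RGB2BGR))
    np.savez(f"{n}0.npz",**f)
    print(n,f["fx"],f["fy"],f["cx"],f["cy"]);print(np.round(f["view"],4))
    for t in ("jar","lid","stand","scoop","plug_a","caddy"):
        print(t,[(np.round(b["extent"]).tolist(),round(b["conf"],2)) for b in boxes_of(t,n)])
E
```

```text
pics
{'t': 0.0, 'q': array([ 1.51410569e+00,  3.59365159e-01,  1.10433299e-02, -3.45364924e-04,
       -1.22412223e+00, -2.88084011e-01]), 'qd': array([-1.08677426e-04,  3.75851610e-04, -5.41639972e-04,  6.87633468e-04,
        7.78090796e-04, -9.42707309e-05]), 'joint_efforts': array([-8.50701781e-04, -5.82715201e+01,  2.93045032e+01,  6.99696243e+00,
        6.78741460e-03, -1.82759322e-04]), 'eef_pos': array([0.22801769, 0.63481282, 0.24263083]), 'ee_rot': array([ 0.09356401,  1.56911691, -1.82212458]), 'force': array([0.20222684, 0.55617754, 0.43386334]), 'moment': array([ 0.03762596, -0.07594334,  0.0364216 ]), 'width': 0.08728982273578963}
side 377.1917401615271 377.1917401615271 264.40283802175725 197.14646475494243
[[-0.9521 -0.3057  0.0094  0.5212]
 [-0.2397  0.7269 -0.6435  0.1767]
 [ 0.1899 -0.615  -0.7653  0.8074]
 [ 0.      0.      0.      1.    ]]
jar [([247.0, 156.0, 286.0, 189.0], 0.69), ([303.0, 167.0, 342.0, 203.0], 0.69), ([245.0, 213.0, 283.0, 239.0], 0.66)]
lid [([247.0, 79.0, 306.0, 133.0], 0.62), ([245.0, 198.0, 281.0, 225.0], 0.59)]
stand [([225.0, 215.0, 280.
[... 199 characters left out ...]
05786242359 380.005786242359 249.79987223581077 194.1680756577384
[[-0.0241 -0.9994  0.0261 -0.0118]
 [-0.99    0.0202 -0.1398  0.5774]
 [ 0.1392 -0.0292 -0.9898  0.8321]
 [ 0.      0.      0.      1.    ]]
jar [([270.0, 239.0, 314.0, 281.0], 0.94), ([192.0, 191.0, 235.0, 236.0], 0.92), ([185.0, 265.0, 228.0, 306.0], 0.87), ([201.0, 122.0, 219.0, 140.0], 0.65), ([269.0, 174.0, 310.0, 216.0], 0.59)]
lid [([193.0, 196.0, 234.0, 231.0], 0.97)]
stand [([181.0, 182.0, 238.0, 239.0], 0.79), ([190.0, 192.0, 234.0, 235.0], 0.57)]
scoop [([44.0, 207.0, 105.0, 236.0], 0.83)]
plug_a [([264.0, 118.0, 281.0, 138.0], 0.81), ([200.0, 122.0, 222.0, 139.0], 0.53)]
caddy [([369.0, 135.0, 430.0, 203.0], 0.71)]
```

Run:
```python
import cv2
a=cv2.imread("pics/top0.png"); cv2.imwrite("pics/top0b.png",cv2.resize(a,(800,600),interpolation=cv2.INTER_CUBIC))
cv2.imwrite("pics/top0c.png",cv2.resize(a[160:330,150:350],(800,680),interpolation=cv2.INTER_CUBIC)[:600])
a=cv2.imread("pics/side0.png"); cv2.imwrite("pics/side0c.png",cv2.resize(a,(800,600),interpolation=cv2.INTER_CUBIC))
```

```text
(no output)
```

View pics/top0b.png

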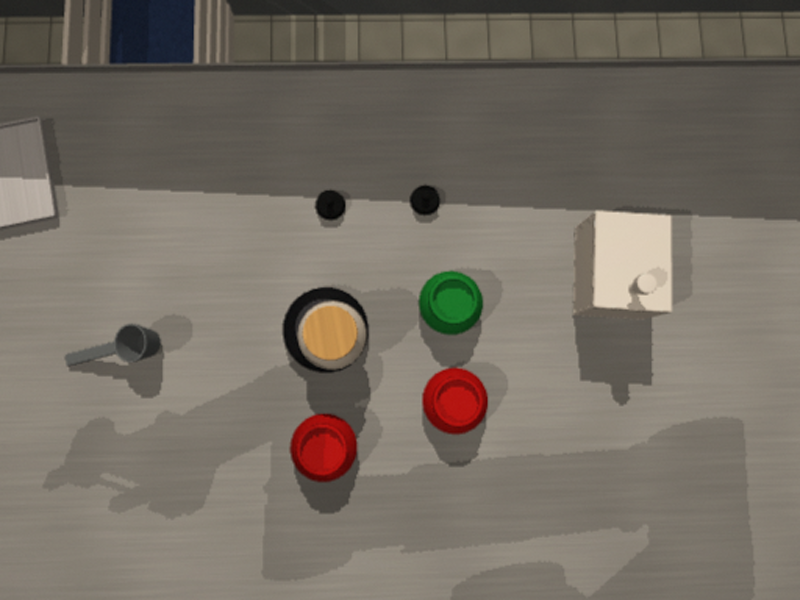

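View pics/top0c.png

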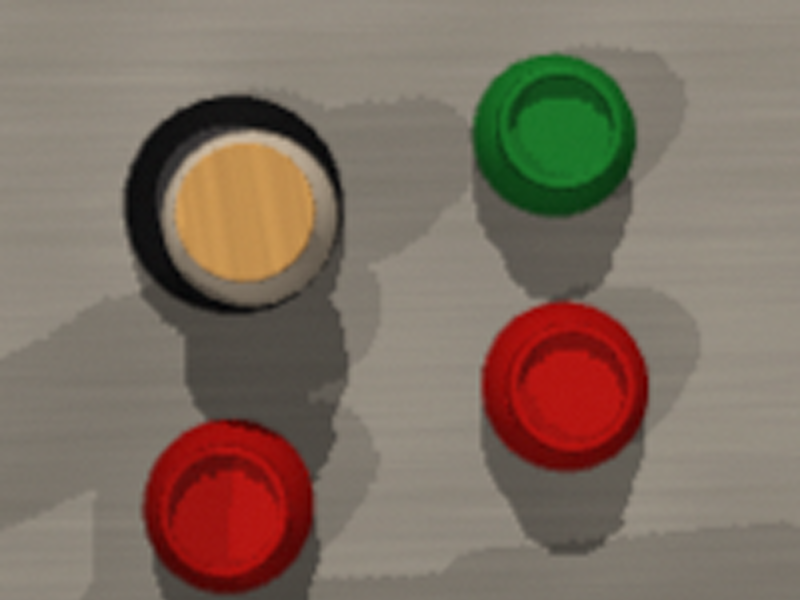

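View pics/side0c.png

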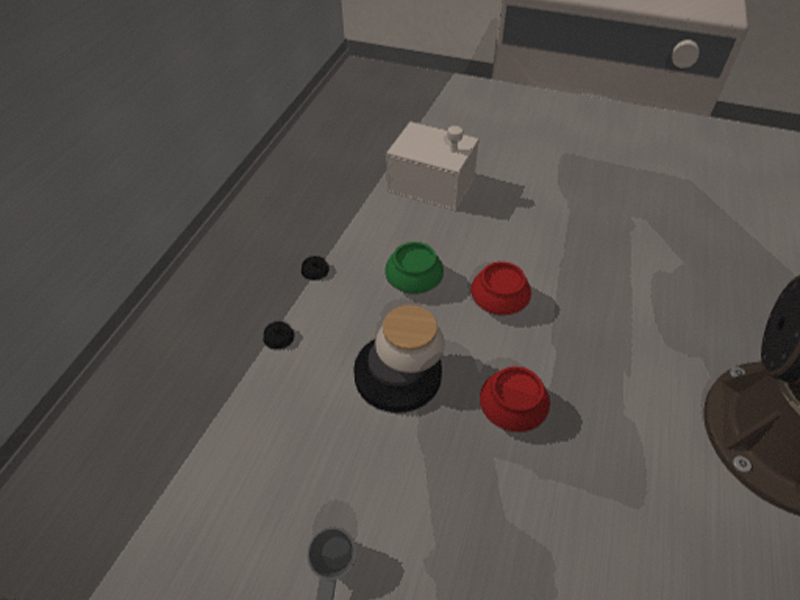

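```bash
cat > h.py <<'E'
import cv2, numpy as np
from scipy.optimize import least_squares, minimize
def proj(f,P):
    V=f["view"];c=P@V[:3,:3].T+V[:3,3]
    return np.c_[f["fx"]*c[:,0]/c[:,2]+f["cx"], f["fy"]*c[:,1]/c[:,2]+f["cy"]]
A=np.linspace(0,2*np.pi,72,endpoint=False)
def hull(f,x,y,prof):
    P=np.vstack([np.c_[x+r*np.cos(A),y+r*np.sin(A),np.full(72,z)] for r,z in prof])
    return cv2.convexHull(proj(f,P).astype(np.float32))
JAR=[(.022,.044),(.048,.065),(.048,.070),(.037,.1),(.037,.107)]
HOUS=[(.064,0),(.064,.024)]
LID=[(.037,.1),(.037,.107)]
def fit(f,pts,prof,x0):
    def res(p):
        h=hull(f,p[0],p[1],prof)
        return [cv2.pointPolygonTest(h,(float(a),float(b)),True)-p[2] for a,b in pts]
    r=least_squares(res,[*x0,0.],loss="soft_l1",f_scale=.4,diff_step=1e-4,x_scale=[.01,.01,1])
    return r.x, np.sqrt(np.mean(np.square(r.fun)))
def masks(f,box):
    l,t,r,b=box; K=8
    im=f["pixels"][t:b,l:r]; 
    up=cv2.resize(im,None,fx=K,fy=K,interpolation=cv2.INTER_LINEAR).astype(int)
    return up,K
def contour(m,box,K):
    m=m.astype(np.uint8)
    cs,_=cv2.findContours(m,cv2.RETR_EXTERNAL,cv2.CHAIN_APPROX_NONE)
    c=max(cs,key=cv2.contourArea)[:,0,:][::6].astype(float)
    return (c+.5)/K-.5+np.array(box[:2])
E
python3 - <<'E'
from h import *
for n,box in (("top",(172,172,248,250)),("side",(215,180,300,275))):
    f=dict(np.load(f"{n}0.npz"))
    up,K=masks(f,box)
    g=up.max(2)
    for (x,y) in [(0,0)]: pass
    V=f["view"]; C=-V[:3,:3].T@V[:3,3]; print(n,"cam",C.round(3))
    # rough by depth
    z=f["range_z"]; v,u=np.mgrid[:384,:512]
    c=np.stack([(u-f["cx"])/f["fx"]*z,(v-f["cy"])/f["fy"]*z,z],-1)
    w=(c-V[:3,3])@V[:3,:3]
    sub=w[box[1]:box[3],box[0]:box[2]].reshape(-1,3)
    for lo,hi in ((.1,.115),(.06,.075),(.018,.03)):
        s=sub[(sub[:,2]>lo)&(sub[:,2]<hi)]; print(lo,len(s),s.min(0).round(3),s.max(0).round(3),s.mean(0).round(4))
    cv2.imwrite(f"pics/{n}_u.png",np.clip(up,0,255).astype(np.uint8)[...,::-1])
    row=int((213 if n=="top" else 225)-box[1]); print(f["pixels"][row+box[1],box[0]:box[2]].tolist()[::2])
E
```

```text
top cam [0.456 0.001 0.905]
0.1 962 [0.494 0.024 0.104] [0.566 0.098 0.114] [0.5294 0.0606 0.1089]
0.06 77 [0.482 0.014 0.068] [0.577 0.108 0.075] [0.5245 0.0551 0.0728]
0.018 730 [0.48  0.012 0.018] [0.607 0.136 0.029] [0.5561 0.0901 0.0243]
[[144, 138, 127], [145, 137, 126], [145, 137, 126], [145, 138, 126], [121, 115, 107], [15, 14, 14], [17, 17, 18], [17, 17, 18], [16, 16, 17], [103, 95, 84], [163, 149, 128], [202, 153, 92], [197, 145, 80], [199, 148, 83], [193, 142, 79], [200, 148, 81], [199, 147, 81], [191, 142, 79], [190, 140, 78], [194, 144, 79], [195, 144, 79], [191, 141, 78], [202, 151, 83], [200, 148, 83], [192, 142, 79], [192, 141, 80], [192, 142, 78], [191, 142, 79], [152, 115, 71], [140, 127, 111], [128, 116, 100], [63, 57, 49], [111, 105, 96], [128, 120, 111], [128, 121, 111], [129, 122, 111], [130, 122, 112], [128, 121, 110]]
side cam [0.385 0.527 0.727]
0.1 791 [0.498 0.025 0.1  ] [0.57  0.098 0.111] [0.5334 0.063  0.1076]
0.06 149 [0.487 0.031 0.065] [0.581 0.109 0.075] [0.5244 0.0931 0.071 ]
0.018 1000 [ 0.484 -0.103  0.018] [0.613 0.137 0.03 ] [0.5458 0.0881 0.0237]
[[114, 110, 102], [112, 106, 102], [113, 108, 103], [108, 103, 98], [109, 105, 99], [110, 104, 100], [114, 107, 103], [92, 86, 84], [17, 17, 15], [20, 19, 17], [23, 22, 21], [53, 52, 52], [51, 50, 49], [125, 115, 105], [141, 127, 118], [144, 131, 120], [145, 132, 120], [143, 130, 120], [143, 132, 121], [147, 135, 124], [122, 111, 102], [113, 104, 96], [97, 90, 83], [95, 87, 80], [95, 87, 80], [96, 87, 80], [95, 86, 80], [103, 94, 88], [109, 100, 92], [108, 100, 91], [103, 96, 88], [104, 95, 88], [100, 92, 84], [90, 83, 76], [88, 82, 77], [104, 98, 94], [106, 101, 95], [103, 98, 92], [103, 95, 91], [104, 98, 95], [102, 98, 92], [102, 95, 90], [102, 97, 93]]
```

View pics/side_u.png

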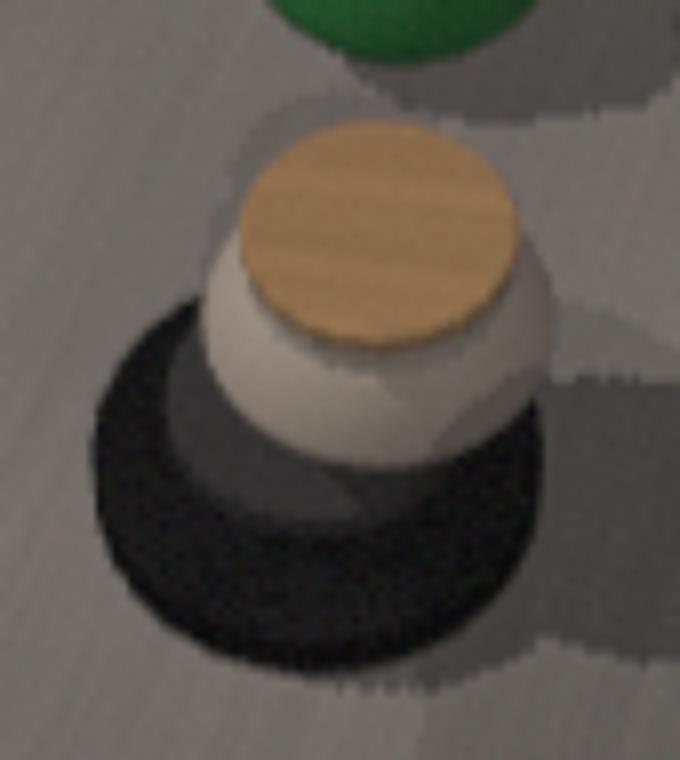

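```bash
cat >> h.py <<'E'
def world(f):
    z=f["range_z"]; v,u=np.mgrid[:384,:512]; V=f["view"]
    c=np.stack([(u-f["cx"])/f["fx"]*z,(v-f["cy"])/f["fy"]*z,z],-1)
    w=(c-V[:3,3])@V[:3,:3]; w[z==0]=np.nan; return w
def edges(m,box,lo=None):
    l,t,r,b=box
    k=8
    mm=cv2.resize(m[t:b,l:r].astype(np.uint8),None,fx=k,fy=k,interpolation=cv2.INTER_LINEAR_EXACT) if 0 else cv2.resize(m[t:b,l:r].astype(np.float32),None,fx=k,fy=k,interpolation=cv2.INTER_LINEAR)>.5
    return contour(mm,box,k)
def track(f,box,j0=(.53,.061),s0=(.545,.074)):
    w=world(f)
    mj=(w[...,2]>.056)&(w[...,2]<.13); ej=edges(mj,box)
    j,ej_r=fit(f,ej,JAR,j0)
    # lid
    ml=(w[...,2]>.1005)&(w[...,2]<.13)
    px=f["pixels"].astype(int); l_,t_,r_,b_=box
    K=8; up=cv2.resize(f["pixels"][t_:b_,l_:r_],None,fx=K,fy=K,interpolation=cv2.INTER_LINEAR).astype(int)
    bam=(up[...,0]-up[...,2])>np.where(up[...,0]>0,up[...,0]*.37,1)
    ld,l_r=fit(f,contour(bam,box,K),LID,j0)
    ms=(w[...,2]>.012)&(w[...,2]<.13); es=edges(ms,box)
    hj=hull(f,j[0],j[1],JAR); hs=hull(f,*s0,HOUS)
    keep=[cv2.pointPolygonTest(hj,(float(a),float(b)),True)<-2 and abs(cv2.pointPolygonTest(hs,(float(a),float(b)),True))<4 for a,b in es]
    s,s_r=fit(f,es[keep],HOUS,s0)
    print("jar",j.round(4),round(ej_r,2),"lid",ld.round(4),round(l_r,2),"stand",s.round(4),round(s_r,2),sum(keep))
    print("  jar-stand mm",((j-s)[:2]*1e3).round(1),"lid-jar mm",((ld-j)[:2]*1e3).round(1))
    return j,ld,s
BOX=dict(top=(172,172,248,250),side=(215,180,300,275))
E
python3 - <<'E'
from h import *
for n in BOX:
    f=dict(np.load(f"{n}0.npz")); print(n); track(f,BOX[n])
    w=world(f)
E
```

```text
top
jar [ 0.5301  0.0609 -0.0104] 0.23 lid [0.5304 0.0602 0.046 ] 0.09 stand [0.5428 0.0736 0.2677] 0.22 161
  jar-stand mm [-12.7 -12.7] lid-jar mm [ 0.3 -0.8]
side
jar [0.5346 0.06   0.2526] 0.29 lid [0.5353 0.0583 0.7507] 0.19 stand [0.5493 0.0685 0.661 ] 0.65 139
  jar-stand mm [-14.7  -8.5] lid-jar mm [ 0.7 -1.7]
```

```bash
cat >> h.py <<'E'
def standcol(f,box,j,s0=(.545,.074),thr=50):
    K=8;l,t,r,b=box
    up=cv2.resize(f["pixels"][t:b,l:r],None,fx=K,fy=K,interpolation=cv2.INTER_LINEAR).astype(int)
    es=contour(up.max(2)<thr,box,K)
    hj=hull(f,j[0],j[1],JAR); hs=hull(f,*s0,HOUS)
    keep=np.array([cv2.pointPolygonTest(hj,(float(a),float(b)),True)<-2 and abs(cv2.pointPolygonTest(hs,(float(a),float(b)),True))<3.5 for a,b in es])
    s,s_r=fit(f,es[keep],HOUS,s0)
    return s,s_r,keep.sum()
E
python3 - <<'E'
from h import *
for n in BOX:
    f=dict(np.load(f"{n}0.npz")); print(n); j,l,s=track(f,BOX[n])
    for thr in (45,60,70):
        print(standcol(f,BOX[n],j,s[:2],thr))
    w=world(f)
    im=f["pixels"][...,::-1].copy()
    l_,t_,r_,b_=BOX[n];K=8
    up=cv2.resize(im[t_:b_,l_:r_],None,fx=K,fy=K,interpolation=cv2.INTER_LINEAR)
    s=standcol(f,BOX[n],j,s[:2],60)[0]
    print("diff",((j-s)[:2]*1e3).round(1))
    for p,pr,c in((j,JAR,(0,255,0)),(s,HOUS,(0,0,255)),(s,[(.042,.044)],(255,255,0))):
        h=hull(f,p[0],p[1],pr); cv2.polylines(up,[(((h-[l_,t_])+.5)*K).astype(np.int32)],True,c,1)
    cv2.imwrite(f"pics/{n}_f.png",up)
E
```

```text
top
jar [ 0.5301  0.0609 -0.0104] 0.23 lid [0.5304 0.0602 0.046 ] 0.09 stand [0.5428 0.0736 0.2677] 0.22 161
  jar-stand mm [-12.7 -12.7] lid-jar mm [ 0.3 -0.8]
(array([0.54291012, 0.07260914, 0.6515109 ]), np.float64(0.16208911295900877), np.int64(148))
(array([0.54266702, 0.07261488, 0.34005245]), np.float64(0.18267367960779754), np.int64(159))
(array([0.54237851, 0.07259281, 0.11944531]), np.float64(0.2211443021587479), np.int64(164))
diff [-12.6 -11.7]
side
jar [0.5346 0.06   0.2526] 0.29 lid [0.5353 0.0583 0.7507] 0.19 stand [0.5493 0.0685 0.661 ] 0.65 139
  jar-stand mm [-14.7  -8.5] lid-jar mm [ 0.7 -1.7]
(array([0.54770071, 0.0725592 , 0.69569278]), np.float64(0.2814709014320911), np.int64(141))
(array([0.54741058, 0.07260818, 0.35818663]), np.float64(0.2778129637487956), np.int64(144))
(array([ 0.54654228,  0.07157642, -0.27442417]), np.float64(0.7536956812204804), np.int64(157))
diff [-12.8 -12.6]
```

View pics/side_f.png

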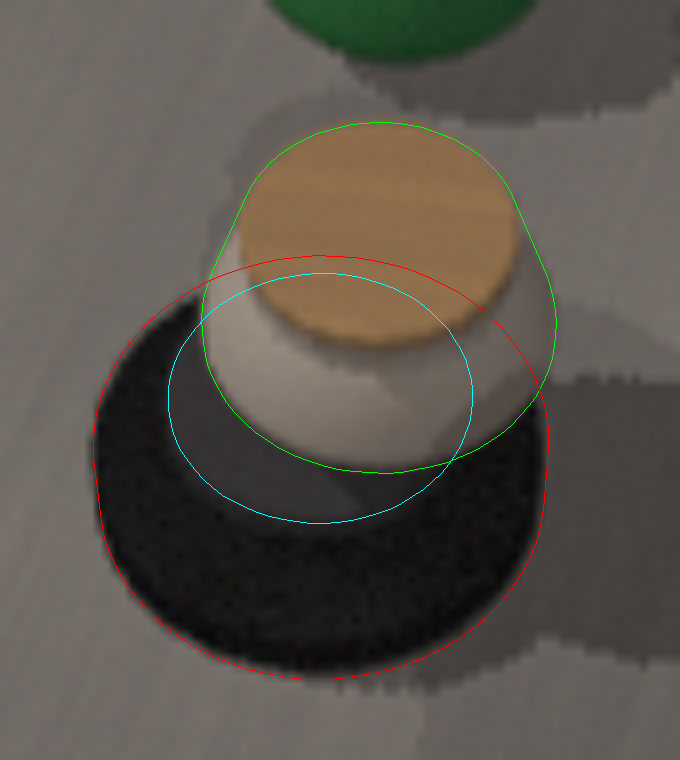

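View pics/top_f.png

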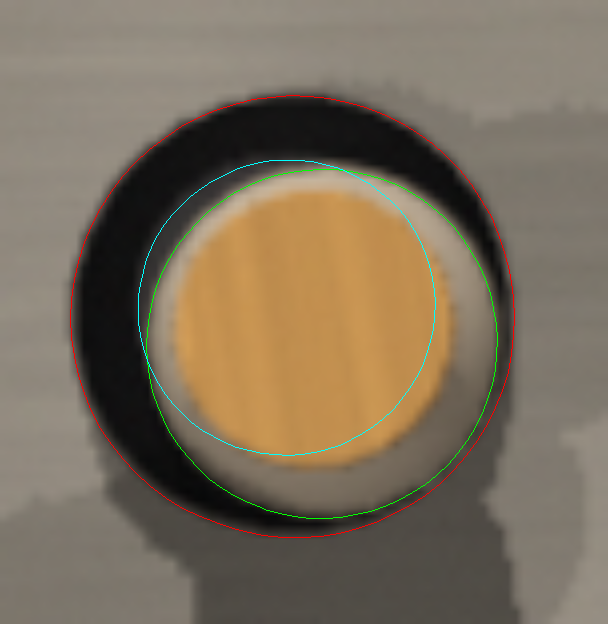

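```bash
cat >> h.py <<'E'
from scipy.spatial.transform import Rotation as Ro
def Rt(s): return Ro.from_euler("xyz",s["ee_rot"]).as_matrix()
E
python3 - <<'E'
from station import *
from h import *
s=get_state(); R=Rt(s); print("tool axes cols\n",R.round(3), s["t"])
for a in "y","z":
    v=R[:,1 if a=="y" else 2]; print(a,np.degrees(np.arctan2(v[1],v[0])))
f=dict(np.load("top0.npz")); w=world(f); px=f["pixels"].astype(int)
for nm,m in (("red",px[...,0]>px[...,1]*3+20),("green",px[...,1]>px[...,0]*2)):
    m=m&(w[...,2]>.01)
    n,lab,st,ce=cv2.connectedComponentsWithStats(m.astype(np.uint8))
    for i in range(1,n):
        if st[i,4]>100: q=w[lab==i]; print(nm,((q.min(0)+q.max(0))/2).round(3),q.max(0).round(3))
Rinv=R.T
for tgt in ((.473,.002,.24),):
    print("delta tool cm",(R.T@(np.array(tgt)-s["eef_pos"])*100).round(2))
E
```

```text
tool axes cols
 [[-0.     0.941 -0.338]
 [ 0.    -0.338 -0.941]
 [-1.    -0.    -0.   ]] 0.7
y -19.75692328494114
z -109.75692333517303
red [ 0.435 -0.115  0.045] [ 0.48  -0.069  0.062]
red [0.373 0.076 0.042] [0.419 0.12  0.062]
green [ 0.578 -0.115  0.045] [ 0.625 -0.069  0.063]
delta tool cm [ 0.35 44.45 51.32]
```

>>> step_arm([
  [0,2.2,2.6,5.75,1],
  [0,4.4,5.2,11.5,1],
  [0,6.6,7.7,17.2,1],
  [0,8.9,10.3,23,1],
  [0,11.1,12.8,28.7,1],
  [0,13.3,15.4,34.5,1],
  [0,15.5,18,40.2,1],
  [0,17.8,20.5,46,1],
  [0,20,23.1,51.7,1],
  [0,22.2,25.7,57.5,1],
], squeeze=5)

```text
t: 1.53
eef_pos: [0.3505, 0.3168, 0.2439]
ee_rot: [-2.249, 1.57, 1.11]
force: [1.1, 0.1, 0.1]
width: 0.0265
```

```bash
cat >> h.py <<'E'
def togo(s,tgt,yaw_y):
    R=Rt(s); d=R.T@(np.array(tgt)-s["eef_pos"])*100
    y=np.degrees(np.arctan2(R[1,1],R[0,1]))
    print("t",round(s["t"],2),"pos",s["eef_pos"].round(4),"y-yaw",round(y,1),"xdir",R[:,0].round(3),"w",round(s["width"],4),"F",s["force"].round(2))
    print("delta cm",d.round(2),"roll",round((y-yaw_y+180)%360-180,2))
E
python3 - <<'E'
from station import *
from h import *
togo(get_state(),(.473,.002,.24),-135)
E
```

```text
t 1.53 pos [0.3505 0.3168 0.2439] y-yaw -77.5 xdir [ 0.     0.001 -1.   ] w 0.0265 F [1.15 0.07 0.13]
delta cm [ 0.37 33.38 -5.16] roll 57.48
```

>>> step_arm([
  [0,3.3,-0.5,5.75,1],
  [0,6.7,-1,11.5,1],
  [0,10,-1.6,17.2,1],
  [0,13.4,-2.1,23,1],
  [0,16.7,-2.6,28.7,1],
  [0,20,-3.1,34.5,1],
  [0,23.4,-3.6,40.2,1],
  [0,26.7,-4.2,46,1],
  [0,30,-4.7,51.7,1],
  [0,33.4,-5.2,57.5,1],
])

```text
t: 2.37
eef_pos: [0.475, 0.0024, 0.244]
ee_rot: [-1.948, 1.57, 0.407]
force: [1.3, 0.3, 0.1]
width: 0.0005
```

Run:
```python
from station import *
from h import *
togo(get_state(),(.473,.002,.077),-135)
f=grab_frame("side"); cv2.imwrite("pics/s1.png",cv2.resize(f["pixels"][...,::-1],(800,600)))
```

```text
t 2.37 pos [0.475  0.0024 0.244 ] y-yaw -135.0 xdir [ 0.001  0.    -1.   ] w 0.0005 F [1.31 0.35 0.06]
delta cm [16.7   0.19  0.12] roll -0.03
```

View pics/s1.png

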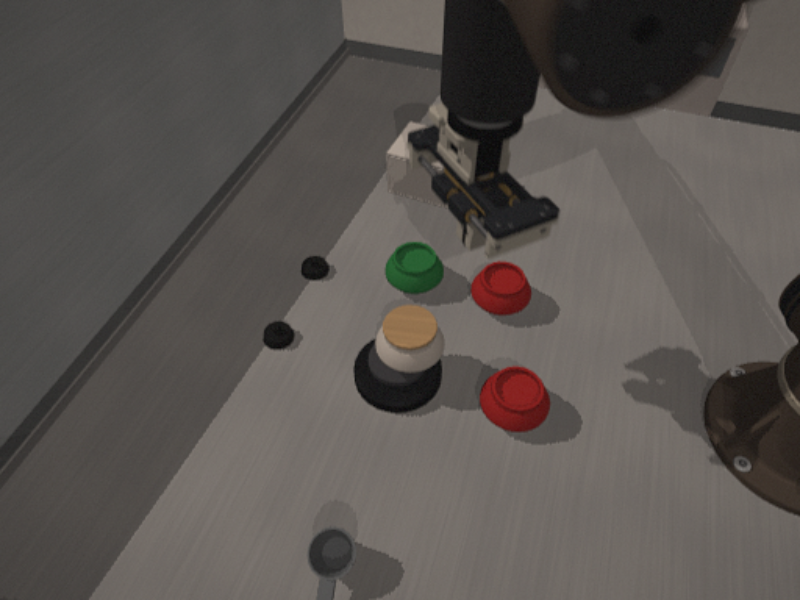

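>>> step_arm([
  [1.5,0,0,0,1],
  [3.5,0,0,0,1],
  [5.5,0,0,0,1],
  [7.5,0.1,0,0,1],
  [9.5,0.1,0,0,1],
  [11.5,0.2,0.1,0,1],
  [13.5,0.2,0.1,0,1],
  [15.2,0.2,0.1,0,1],
  [16.2,0.2,0.1,0,1],
  [16.7,0.2,0.1,0,1],
])

```text
t: 3.25
eef_pos: [0.4718, 0.0031, 0.0752]
ee_rot: [1.154, 1.569, -2.769]
force: [-0.3, 0.4, 0.2]
width: 0.0005
```

Run:
```python
from station import *
from h import *
togo(get_state(),(.473,.002,.077),-135)
for n in BOX:
    f=grab_frame(n); np.savez(n+"1.npz",**f); im=f["pixels"][...,::-1]
    cv2.imwrite(f"pics/{n}2.png",cv2.resize(im[130:310,150:390],(800,600),interpolation=cv2.INTER_CUBIC))
    try:
        j,l,s=track(f,BOX[n]); print(n,standcol(f,BOX[n],j,s[:2],60))
    except Exception as e: print(n,e)
```

```text
t 3.25 pos [0.4718 0.0031 0.0752] y-yaw -134.8 xdir [-0.002 -0.001 -1.   ] w 0.0005 F [-0.29  0.37  0.22]
delta cm [-0.18 -0.01 -0.16] roll 0.25
jar [0.5346 0.0636 2.5809] 3.88 lid [ 4.65500e-01  1.26000e-02 -3.32397e+01] 7.55 stand [0.5443 0.0744 0.8356] 0.61 102
  jar-stand mm [ -9.7 -10.8] lid-jar mm [-69.1 -51. ]
top (array([ 0.4984323 ,  0.02148159, -5.42177571]), np.float64(0.3367551588466616), np.int64(19))
jar [0.5346 0.06   0.2515] 0.29 lid [0.5353 0.0583 0.7529] 0.19 stand [0.5492 0.0682 0.5916] 0.67 135
  jar-stand mm [-14.6  -8.2] lid-jar mm [ 0.6 -1.7]
side (array([0.54782989, 0.07272468, 0.6865762 ]), np.float64(0.26867140292156705), np.int64(141))
```

View pics/side2.png

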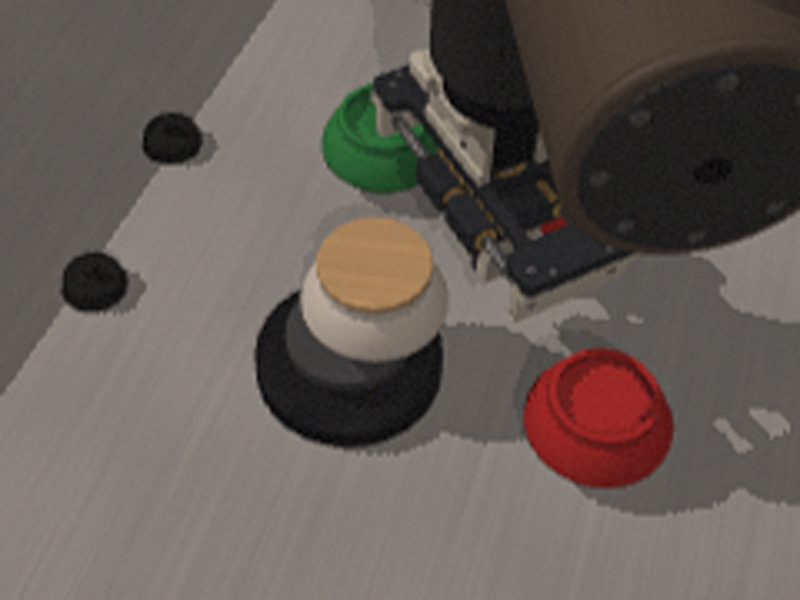

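View pics/top2.png

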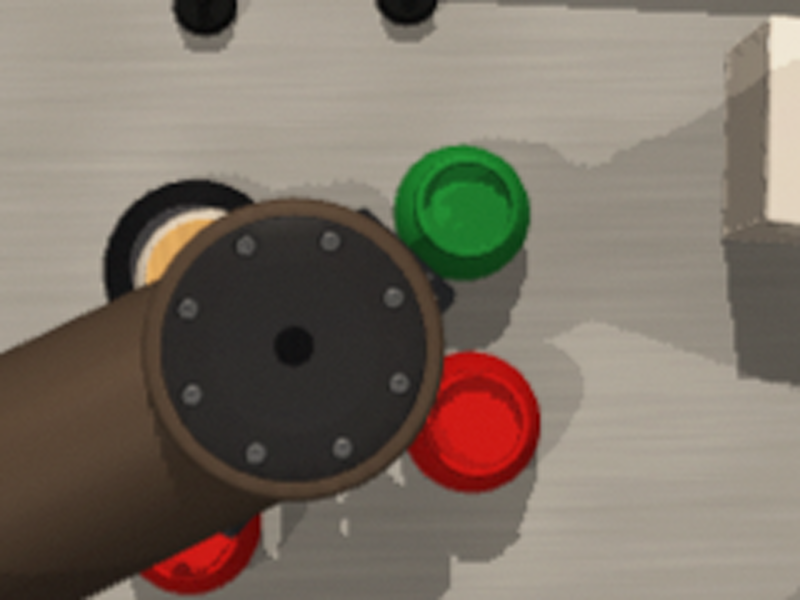

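>>> step_arm([
  [0,-0.3,0,0,1],
  [0,-0.6,0,0,1],
  [0,-0.9,0,0,1],
  [0,-1.2,0,0,1],
  [0,-1.5,0,0,1],
  [0,-1.7,0,0,1],
  [0,-1.8,0,0,1],
  [0,-1.9,0,0,1],
  [0,-2,0,0,1],
  [0,-2,0,0,1],
])

```text
t: 4.18
eef_pos: [0.4867, 0.0176, 0.0765]
ee_rot: [1.936, 1.571, -1.987]
force: [0.5, -0.4, 0.3]
width: 0.0007
```

```bash
cat > look.py <<'E'
from station import *
from h import *
import sys
s=get_state(); togo(s,(.473,.002,.077),-135)
f=grab_frame("side"); np.savez("last.npz",**f)
j,l,_=track(f,BOX["side"],(.535,.06))
sc=standcol(f,BOX["side"],j,(.5475,.0726),60)
print("stand now",sc[0].round(4),round(sc[1],2),sc[2])
d=(np.array([.5475,.0726])-j[:2])*1e3; print("REMAIN mm",d.round(1),"along45",round(d.sum()*.7071,1),"lat(left)",round((d[1]-d[0])*.7071,1))
im=f["pixels"][...,::-1]
cv2.imwrite(sys.argv[1],cv2.resize(im[130:310,150:390],(800,600),interpolation=cv2.INTER_CUBIC))
E
python3 look.py pics/s3.png
```

```text
t 4.18 pos [0.4867 0.0176 0.0765] y-yaw -134.8 xdir [-0. -0. -1.] w 0.0007 F [ 0.55 -0.39  0.29]
delta cm [-0.05  2.07 -0.12] roll 0.25
jar [0.5342 0.0597 0.1424] 1.98 lid [0.5352 0.0583 0.7474] 0.2 stand [0.5493 0.0685 0.6437] 0.66 140
  jar-stand mm [-15.   -8.8] lid-jar mm [ 1.  -1.4]
stand now [0.5478 0.0728 0.7065] 0.27 141
REMAIN mm [13.3 12.9] along45 18.5 lat(left) -0.3
```

View pics/s3.png

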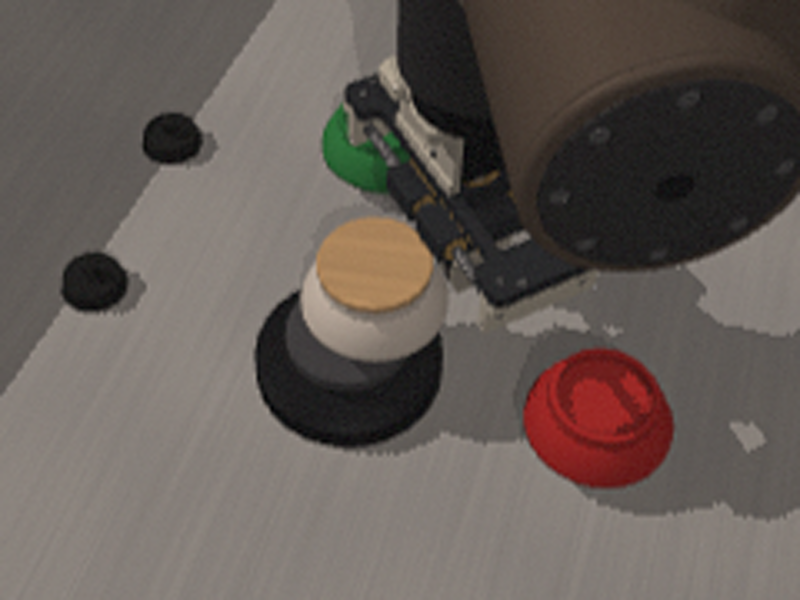

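>>> step_arm([
  [0,-0.15,0,0,1],
  [0,-0.25,0,0,1],
  [0,-0.35,0,0,1],
  [0,-0.42,0,0,1],
  [0,-0.5,0,0,1],
  [0,-0.58,0,0,1],
  [0,-0.66,0,0,1],
  [0,-0.74,0,0,1],
  [0,-0.82,0,0,1],
  [0,-0.9,0,0,1],
])

```text
t: 5.07
eef_pos: [0.4928, 0.0239, 0.0765]
ee_rot: [1.043, 1.571, -2.88]
force: [-2.9, -2.5, 1.3]
width: 0.0003
```

```bash
python3 - <<'E'
s=open('h.py').read()
s=s.replace('''    j,ej_r=fit(f,ej,JAR,j0)
''','''    for it,tol in enumerate((6,2.5,1.5)):
        hh=hull(f,*j0[:2],JAR); off=0 if it==0 else j[2]
        e2=np.array([p for p in ej if abs(cv2.pointPolygonTest(hh,(float(p[0]),float(p[1])),True)-off)<tol])
        j,ej_r=fit(f,e2,JAR,j0[:2]); j0=tuple(j[:2])
    print("jar pts",len(e2),"/",len(ej))
''')
open('h.py','w').write(s)
E
python3 look.py pics/s4.png
```

```text
t 5.07 pos [0.4928 0.0239 0.0765] y-yaw -134.8 xdir [-0. -0. -1.] w 0.0003 F [-2.94 -2.49  1.28]
delta cm [-0.05  2.95 -0.13] roll 0.24
jar pts 153 / 187
jar [0.5371 0.0632 0.1992] 0.33 lid [0.5383 0.0618 0.8368] 0.58 stand [0.5493 0.0683 0.5617] 0.59 139
  jar-stand mm [-12.2  -5.1] lid-jar mm [ 1.2 -1.4]
stand now [0.5479 0.0727 0.6812] 0.26 139
REMAIN mm [10.4  9.4] along45 14.0 lat(left) -0.7
```

View pics/s4.png

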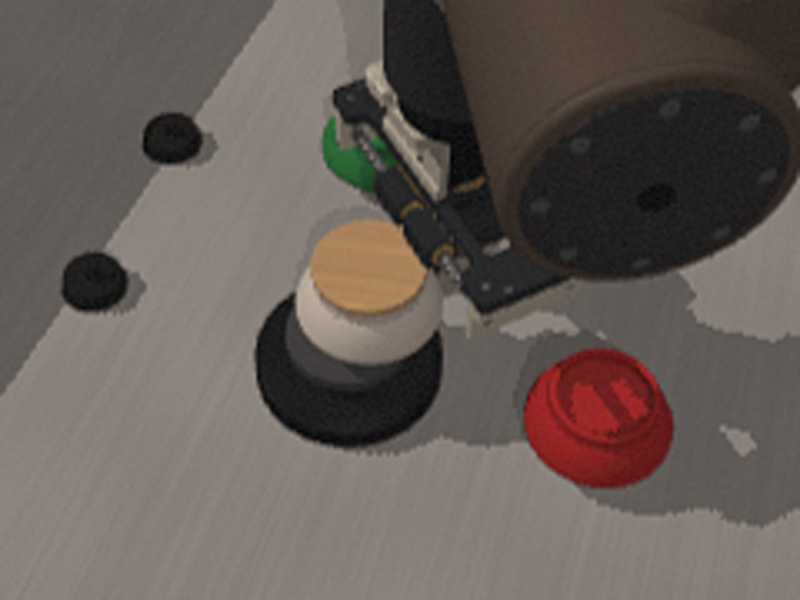

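Run:
```python
from h import *
from station import *
print(get_state()["force"])
def lidplane(f,j):
    w=world(f);px=f["pixels"].astype(int)
    m=((px[...,0]-px[...,2])>.37*px[...,0])&(w[...,2]>.09)&(w[...,2]<.13); m=cv2.erode(m.astype(np.uint8),np.ones((3,3)))>0
    q=w[m]; A=np.c_[q[:,:2]-q[:,:2].mean(0),np.ones(len(q))]; c=np.linalg.lstsq(A,q[:,2],rcond=None)[0]; print(len(q),c.round(4))
for n in ("side0.npz","last.npz"): lidplane(dict(np.load(n)),None)
```

```text
[-1.00665256 -1.02496965  1.71250706]
583 [0.0014 0.0058 0.1078]
592 [-0.0032  0.0012  0.1079]
```

>>> step_arm([
  [0,-0.07,0,0,1],
  [0,-0.15,0,0,1],
  [0,-0.23,0,0,1],
  [0,-0.31,0,0,1],
  [0,-0.39,0,0,1],
  [0,-0.47,0,0,1],
  [0,-0.55,0,0,1],
  [0,-0.63,0,0,1],
  [0,-0.71,0,0,1],
  [0,-0.8,0,0,1],
])

```text
t: 5.95
eef_pos: [0.4986, 0.0297, 0.0765]
ee_rot: [-0.441, 1.571, 1.919]
force: [-1.7, -1.1, 0.8]
width: 0.0007
```

```bash
python3 look.py pics/s5.png
```

```text
t 5.95 pos [0.4986 0.0297 0.0765] y-yaw -134.8 xdir [-0.  0. -1.] w 0.0007 F [-1.69 -1.08  0.78]
delta cm [-0.05  3.77 -0.13] roll 0.24
jar pts 151 / 187
jar [0.543  0.0691 0.2623] 0.34 lid [0.5441 0.0677 0.8596] 0.61 stand [0.5496 0.0681 0.4997] 0.6 144
  jar-stand mm [-6.6  1.1] lid-jar mm [ 1.1 -1.4]
stand now [0.548  0.0726 0.6466] 0.24 139
REMAIN mm [4.5 3.5] along45 5.6 lat(left) -0.7
```

View pics/s5.png

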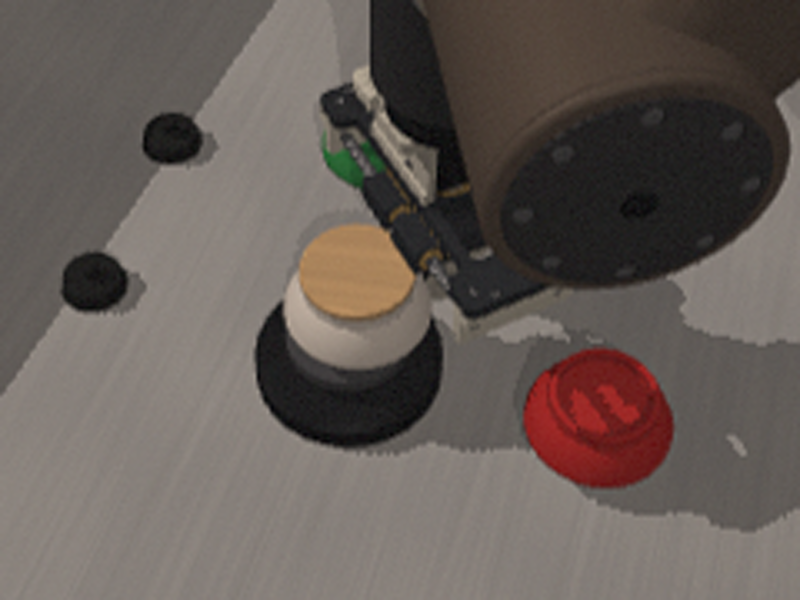

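>>> step_arm([
  [0,-0.07,0,0,1],
  [0,-0.14,0,0,1],
  [0,-0.21,0,0,1],
  [0,-0.28,0,0,1],
  [0,-0.34,0,0,1],
  [0,-0.4,0,0,1],
  [0,-0.46,0,0,1],
  [0,-0.51,0,0,1],
  [0,-0.55,0,0,1],
  [0,-0.55,0,0,1],
])

```text
t: 6.83
eef_pos: [0.5025, 0.0336, 0.0766]
ee_rot: [-2.061, 1.571, 0.299]
force: [-0.2, -0.9, 0.1]
width: 0.0004
```

```bash
python3 look.py pics/s6.png
```

```text
t 6.83 pos [0.5025 0.0336 0.0766] y-yaw -134.8 xdir [ 0.  0. -1.] w 0.0004 F [-0.17 -0.91  0.07]
delta cm [-0.04  4.32 -0.13] roll 0.25
jar pts 153 / 187
jar [0.5469 0.0731 0.3195] 0.34 lid [0.5481 0.0717 0.868 ] 0.65 stand [0.55   0.0671 0.2622] 0.79 148
  jar-stand mm [-3.  6.] lid-jar mm [ 1.2 -1.4]
stand now [0.5481 0.0725 0.6274] 0.23 139
REMAIN mm [ 0.6 -0.5] along45 0.0 lat(left) -0.8
```

Now draw back along +y of the tool, gently, then up and away, and check with the top camera.

>>> step_arm([
  [0,0.1,0,0,1],
  [0,0.3,0,0,1],
  [0,0.6,0,0,1],
  [0,1,0,0,1],
  [0,1.5,0,0,1],
  [0,2.2,0,0,1],
  [0,3,0,0,1],
  [0,3.8,0,0,1],
  [-1,4.5,0,0,1],
  [-3,5,0,0,1],
])

```text
t: 7.72
eef_pos: [0.4647, -0.0034, 0.1055]
ee_rot: [1.096, 1.566, -2.827]
force: [0.5, 0.2, 0.4]
width: 0.0007
```

>>> step_arm([
  [-3,0.5,0,0,1],
  [-6,1,0,0,1],
  [-9,1,0.5,0,1],
  [-12,1,2,0,1],
  [-14,1,5,0,1],
  [-14,1,8,0,1],
  [-14,1,11,0,1],
  [-14,1,14,0,1],
  [-14,1,16,0,1],
  [-14,1,17,0,1],
])

```text
t: 8.55
eef_pos: [0.3378, 0.1109, 0.2474]
ee_rot: [-1.357, 1.569, 1.005]
force: [-0.6, -0.2, -0.4]
width: 0.0009
```

```bash
python3 look.py pics/s7.png
python3 - <<'E'
from station import *
from h import *
f=grab_frame("top"); cv2.imwrite("pics/t7.png",cv2.resize(f["pixels"][...,::-1][150:300,130:330],(800,600),interpolation=cv2.INTER_CUBIC)); np.savez("top7.npz",**f)
j,l,s=track(f,BOX["top"],(.543,.073))
for thr in (45,60): 
    c=standcol(f,BOX["top"],j,(.5428,.0726),thr); print(c,((j-c[0])[:2]*1e3).round(1))
E
```

```text
t 8.55 pos [0.3378 0.1109 0.2474] y-yaw -134.7 xdir [ 0.001  0.002 -1.   ] w 0.0009 F [-0.56 -0.18 -0.45]
delta cm [ 17.04  -1.73 -17.28] roll 0.32
jar pts 175 / 175
jar [0.5469 0.073  0.2864] 0.25 lid [0.5476 0.0713 0.7534] 0.14 stand [0.5498 0.0679 0.4688] 0.5 134
  jar-stand mm [-2.9  5.1] lid-jar mm [ 0.7 -1.7]
stand now [0.548  0.0726 0.5514] 0.23 140
REMAIN mm [ 0.6 -0.4] along45 0.1 lat(left) -0.7
jar pts 174 / 174
jar [0.5423 0.074  0.0421] 0.22 lid [0.5428 0.0732 0.0587] 0.11 stand [0.543  0.0739 0.3591] 0.25 220
  jar-stand mm [-0.7  0.1] lid-jar mm [ 0.5 -0.7]
(array([0.54325678, 0.07269819, 0.75830266]), np.float64(0.13265728880979263), np.int64(206)) [-1.   1.3]
(array([0.54306629, 0.07266247, 0.46350758]), np.float64(0.14359518295361282), np.int64(208)) [-0.8  1.3]
```

View pics/t7.png

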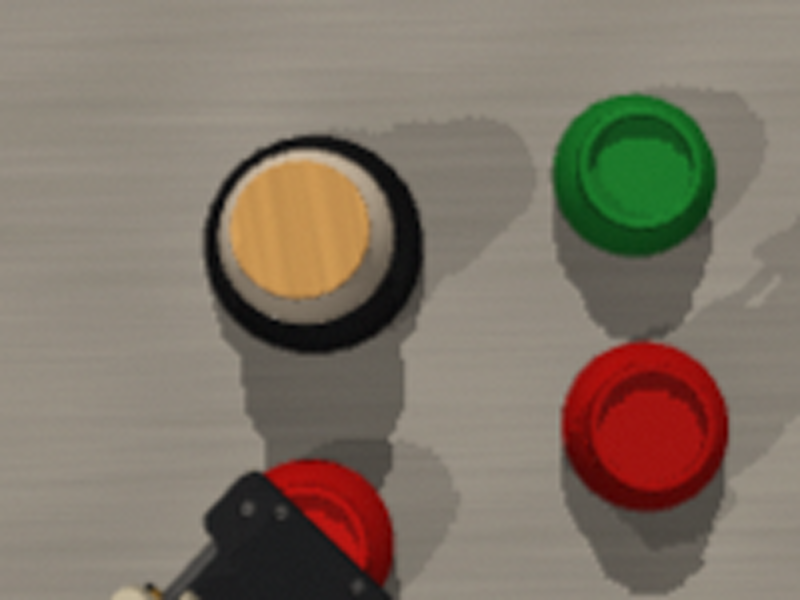

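View pics/s7.png

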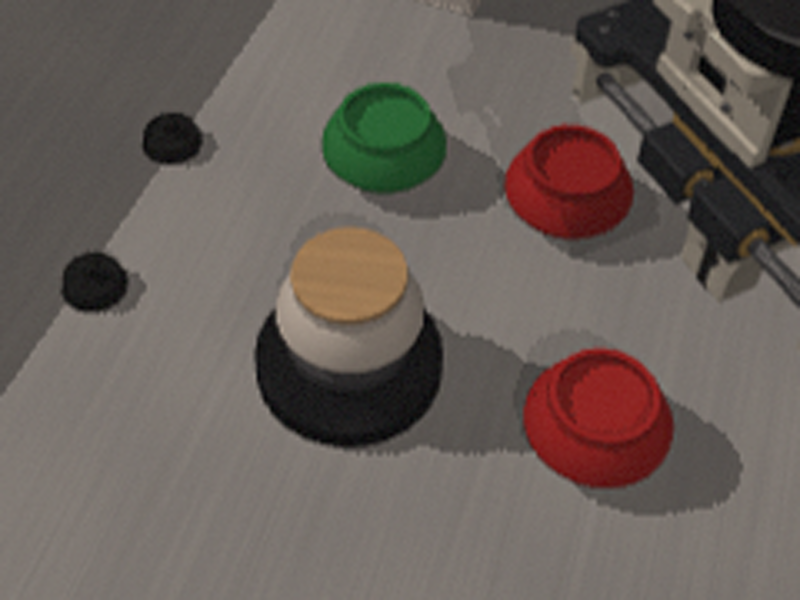

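```bash
python3 -c "
from station import *
print(job_done())"
```

```text
the job is handed in; nothing more can be done
None
```

I pushed the jar to the middle of the stand and handed the job in at about 8.7 s of the 58 s allowed; it reports no verdict.

I located the jar and stand by fitting their outlines in both cameras. The jar stood about 18 mm off-centre, towards −x and −y. With the gripper closed, I slid the jar along +45° with the upright fingertip at belly height, in short slow pushes while measuring in the side camera. I then drew the hand back and up.

- **Position:** with the hand clear, the side camera puts the jar about 1 mm from the stand's axis. The top camera says about 1.6 mm from the colour edges and 0.7 mm from the depth edges.
- **Lid and upright:** the lid is seated, within about 2 mm of the jar's axis. Its plane changed by only about 5 mrad early in the push. I did not repeat that tilt check at the end, but the final pictures look level.
- **Force:** the wrist force was about 4 N at most in the readings I took. Nothing else was touched, and neither plug nor the look-alikes had moved in the last pictures. I did not re-check the scoop or the caddy after the move, but the hand did not go near them.
- **Checks that disagreed:** the two cameras differ by about 5 mm in absolute x for the stand, and the side camera's depth-edge fit of the stand was poor. I therefore relied on the jar-to-stand offset within each camera, using the colour edges for the stand.

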